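# Set the drill guide against its stop on the chair-rung jig

## Task

Set the drill guide for the next hole in the chair rung: with a fingertip press the lock button on top of the carriage and keep it down while you push the carriage along its rail, fully up against the stop block. Then let go, so that the button springs up and locks the carriage there. Leave the rung in its cradles and the other things where they are.

Things in the scene. Friction and masses are not known exactly. Their poses are not given: they have to be found in the camera images.
- lock_button (a joint): Spring lock button: black round cap 34 mm across, upright in the middle of the carriage's top. Value: m pressed straight down, 0 up (locked), 0.008 at the bottom. Needs 6 N to start, 10 N at the bottom. Up, its pawl in the rail's rack (notches every 9 mm, one at the stop block) holds the carriage fast (1 mm play); pressed 7 mm or more it is free; let go, it springs up and locks it again.
- button_top (a point): Centre of the button's flat top, 79 mm above the table when up, 71 mm when pressed; half-way along the carriage, 40 mm behind its nose. A dark collar 44 mm across surrounds the button, its top 13 mm below the button's. Axes as the jig's: y along the rail towards the stop block, z up.
- carriage (a joint): Drill-guide carriage: a plain steel saddle 80 mm long, 70 mm wide on the rail, with a flat arm that carries a drill bush out over the rung. Value: its travel in m, growing towards the stop block; 0 to 0.055 at the start, with 0.09 to 0.22 m to go. Unlocked it slides with about 1.2 N.
- carriage_nose (a point): Centre of the carriage's end face that looks at the stop block, 54 mm above the table. Axes as the jig's.
- stop_face (a point): Centre of the stop block's contact face, 54 mm above the table; y along the rail, away from the carriage. The stop block is dark steel, 74 mm wide, 28 mm thick along the rail, top 68 mm above the table, with a clamp screw at its side, fixed on the rail. The low dark plate at the rail's other end is not the stop block.
- jig: The fixed drilling jig: a plywood board 300 x 460 mm, 18 mm thick, with an aluminium rail (36 mm wide, 400 mm long, top 46 mm above the table) along its middle. Origin at the board's centre on the table; y along the rail towards the stop block, x across it, from the rung's side towards the side of the tape and jar.
- rung: A turned dark wooden chair rung, 22 mm thick and 320 mm long, lying loose in two cradles 75 mm from the rail's centre line, parallel to it, under the drill guide's arm; its top is 51 mm above the table. Origin at its centre. Leave it.
- tape: A loose roll of masking tape, 84 mm across, 22 mm high, lying on the board beside the rail. Origin under its centre. Leave it.
- jar: A small white jar, 52 mm across, 62 mm high, standing loose on the board beside the rail. Origin under its centre. Leave it.
- hammer: A hammer, 260 mm long, lying on the table to the right. Leave it.
- putty_knife: A putty knife, 200 mm long, lying on the table to the left. Leave it.
- pin_box: A flat plastic box of pins, 112 x 77 x 26 mm, on the table to the left. Leave it.
- pliers: Pliers with black handles, 160 mm long, lying on the table to the right. Leave them.

How it is judged:
By the outcome, as a careful person would: the job done as asked, in the order asked, and still so for the second after the job is handed in, with the robot touching nothing.
It also fails if it takes over 42 s, if anything falls off the work surface, if the arm or the gripper's body presses on something with over 40 N, if the wrist force passes 120 N, or if a joint passes its speed limit or range.

## Robot

A 6-joint arm with a two-finger parallel gripper is mounted at the origin on the work surface. World frame = base frame: x ahead of the robot, y to its left, z up, the work surface at z = 0. Lengths are in mm, angles in degrees, forces in N, time in s.
With the tool pointing down it reaches from about 350 to 850 mm from the base axis. Payload 8.1 kg.
Tool frame: the origin (TCP) lies midway between the tips of the shut fingers; the grasp point (between the pads) lies 19 mm behind it (hold_point_z is the distance from the TCP to the grasp point, in mm); z points along the fingers, y is the direction in which the jaws open and shut (so a half turn about z gives the same grasp; the last joint's range is limited). The gripper opens to 85 mm and grips with 20 to 120 N. Pads are 22 mm wide; open, the fingers measure 114 mm over their backs; the gripper's body (76 mm by 85 mm) begins 54 mm behind the grasp point. The pads swing forward as they close: fully open they stand 13 mm farther back than shut.
Start: joints at [-73.591, 7.471, 85.268, -0, 87.261, -4.893], TCP at [217.996, -559.002, 231.292] pointing down, gripper open.
Joint ranges: [-169.43, 169.43], [-51.17, 129.36], [1.28, 143.12], [-76.62, 256.62], [0, 156.53], [-152.29, 152.29]. Speed limits (degrees/s): [136.94, 136.94, 159.86, 180, 180, 180].

## Interface

Orientations are given as [roll, pitch, yaw] about the fixed x, y, z axes, in that order (R = Rz(yaw) Ry(pitch) Rx(roll)).
In Python, from bench import sense, snapshot, camera_params, hand_in, hold_point_z gives the robot as it stands.
- The arm moves only by the tool servo_tool, never from a script. Its argument "motion" is a list of rows, each a list of 7 numbers: the finger opening in mm, from 0 to 85.4, then the shift along the tool's x, y, z in mm, then the turn, a rotation vector about the tool's x, y, z in rad. A call has 1 to 10 rows; each row shifts and turns the pose as measured when the row begins, along the tool's axes as they then stand; what a row does not reach is not made up. A row lasts 1/10 s, in which the tool goes at most 50 mm and 8.59 degrees, less where a joint would pass 70% of its speed; a pose out of reach is approached as far as the arm can. A call with a gripper value outside its range is refused whole. The fingers move at their own pace and stop on an object; "force" is the grip in N (left out, the last holds). Time passes only in rows, so rows that do not move let the fingers close. It gives the time, the measured TCP pose, the force and the opening at its end, in the units of the state.
- sense(): the state, without advancing time (a new reading comes with each control period).
- snapshot(name): name is "scene" or "top" or "wrist"; returns the picture (420x560x3 uint8, blue, green, red); there is no depth.
- camera_params(name): a dict with "fx", "fy", "cx", "cy" (pixels), "D" ([k1, k2, p1, p2, k3] as OpenCV has them; the pictures are not rectified), "R" (3x3) and "t" (3): a world point X has camera coordinates R X + t; the wrist camera has in their place "tool_from_camera" (4x4, takes a point from camera to tool coordinates, whose origin is the TCP and whose axes are the flange's). Camera axes: x right, y down, z forward; pixel columns grow to the right and rows downward; lengths in mm; the calibration is good to about 2 mm. A picture is of the moment at which its call begins: read the wrist's pose just before it. camera_params takes no time and is no camera call.
- hand_in(): hands the job in, once; it reports no verdict.
The state is a dict: "time": time; "joint_pos": joint angles; "qd": joint speeds; "joint_efforts": joint torques, N m; "tool_pos": TCP position; "tcp_rot": TCP orientation; "ft_force": force on the tool from outside, world axes, zero at the start; "wrist_torque": the same for the moment, N m; "finger_gap": finger opening in mm.
Only numpy, scipy, OpenCV 4.12 (cv2) and the standard library are available. Lean on these libraries where they do the work, as an engineer would, in place of code of your own. Each camera call takes 0.05 s, during which the arm holds its last target. There are 200 camera calls.

## Working session

There is one attempt and no reset: what is moved stays moved. The work goes in short steps, Python scripts to look and compute and a tool call to move; the robot and the scene stay as the last step left them, time stands still between calls to the robot, and variables do not carry over. Pictures are saved under pics/ and viewed, about 8 in all and at most 12, crops included, and the job is handed in when it is done.

Besides the shell and the picture viewer there is one more tool, called as name([rows], argument=value, ...), one row to a line, values as JSON. servo_tool: Moves the arm, as the interface text tells. Its arguments: {"type":"object","properties":{"motion":{"type":"array"},"force":{"type":"number"}},"required":["motion"]}

```bash
mkdir -p pics
python3 - <<'E'
from bench import *
import cv2
s=sense();print({k:s[k] for k in('time','tool_pos','tcp_rot','ft_force','finger_gap')})
for n in('scene','top'):
    cv2.imwrite(f'pics/{n}0.png',snapshot(n))
E
```

```text
{'time': 0.0, 'tool_pos': array([ 217.83009488, -558.45410303,  230.21791413]), 'tcp_rot': array([-1.79891552e+02, -8.97438074e-03,  2.13010815e+01]), 'ft_force': array([ 0.50477267, -0.54161807, -0.2614958 ]), 'finger_gap': 85.40816957811765}
```

View pics/top0.png

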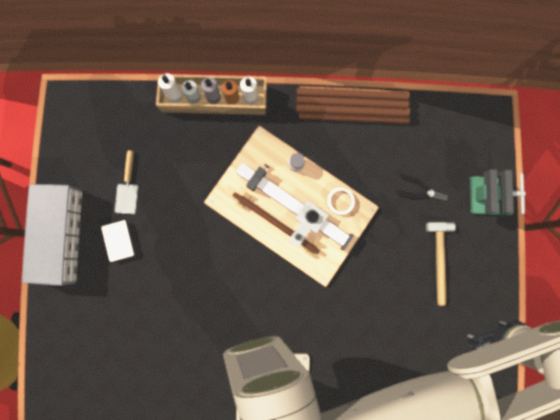

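View pics/scene0.png

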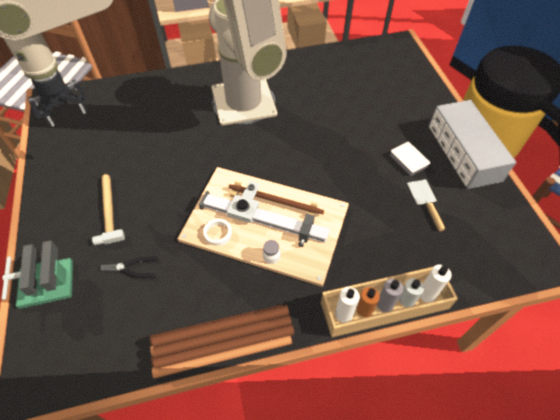

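The top view shows the button near (313,215), the stop block near (258,178), and the rail running up-left. I'll enlarge this area.

Run:
```python
import cv2
a=cv2.imread('pics/top0.png')[120:290,200:385]
b=cv2.imread('pics/scene0.png')[165:285,175:355]
cv2.imwrite('pics/topc.png',cv2.resize(a,None,fx=4,fy=4,interpolation=cv2.INTER_CUBIC)[:600])
cv2.imwrite('pics/scenec.png',cv2.resize(b,None,fx=4,fy=4,interpolation=cv2.INTER_CUBIC))
```

```text
(no output)
```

View pics/topc.png

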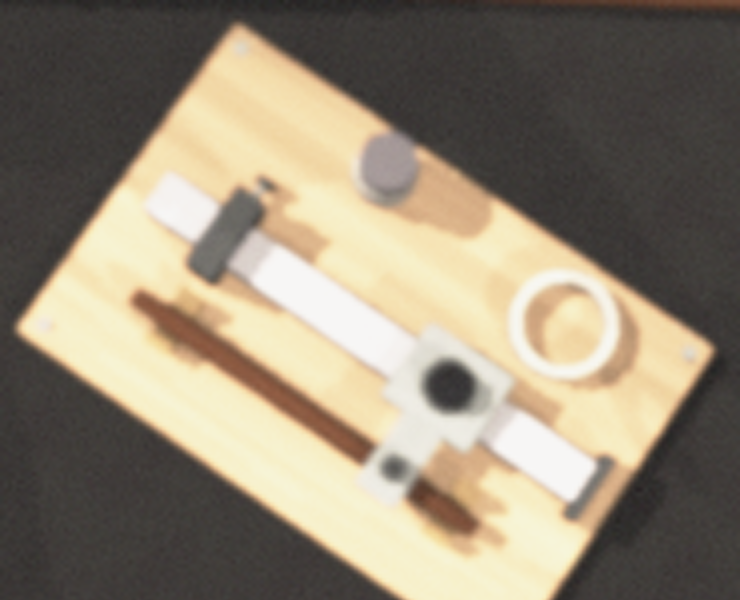

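View pics/scenec.png

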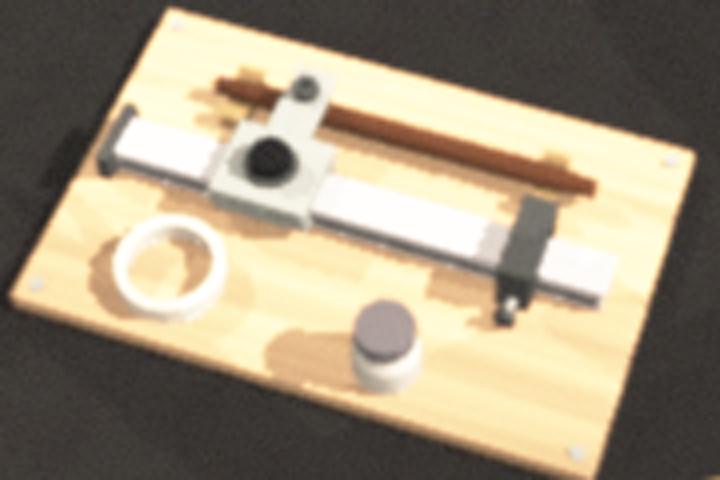

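Button cap at topc (449,383) and scenec (270,157). The stop block's top edge on the carriage side runs from (264,203) to (213,283) in topc. Board corners are at (237,24), (716,348) and (17,328). The path is clear of the jar and tape.

```bash
cat > h.py <<'E'
from bench import *
import numpy as np, cv2
from scipy.spatial.transform import Rotation as Ro
def ray(p,uv,R,t):
    K=np.array([[p['fx'],0,p['cx']],[0,p['fy'],p['cy']],[0,0,1.]])
    q=cv2.undistortPoints(np.array([[uv]],float),K,np.array(p['D'],float))[0,0]
    d=R.T@np.r_[q,1]; return -R.T@t,d
def at_z(n,uv,z,tool=None):
    p=camera_params(n)
    if n=='wrist':
        T=np.array(p['tool_from_camera']); W=np.eye(4)
        W[:3,:3]=Ro.from_euler('xyz',tool[1],degrees=True).as_matrix(); W[:3,3]=tool[0]
        M=np.linalg.inv(W@T); R,t=M[:3,:3],M[:3,3]
    else: R,t=np.array(p['R']),np.array(p['t'])
    o,d=ray(p,uv,R,t); return o+d*(z-o[2])/d[2]
E
python3 - <<'E'
from h import *
f=lambda u,v:(200+(u-1.5)/4,120+(v-1.5)/4)
g=lambda u,v:(175+(u-1.5)/4,165+(v-1.5)/4)
b=at_z('top',f(449,383),79); print('btn',b.round(1),at_z('scene',g(270,154),79).round(1))
c=[at_z('top',f(*p),18) for p in((237,24),(716,348),(17,328))]
print('corners',np.round(c,1)); y=c[0]-c[1]; print('len',np.linalg.norm(y),np.linalg.norm(c[0]-c[2]))
print('ang board',np.degrees(np.arctan2(y[1],y[0])))
x=c[2]-c[0];print('ang x side',np.degrees(np.arctan2(x[1],x[0]))-90)
s=[at_z('top',f(*p),68) for p in((264,203),(213,283))];print('stop',np.round(s,1),np.linalg.norm(s[0]-s[1]))
m=(s[0]+s[1])/2; print('dist',np.linalg.norm((m-b)[:2]),'ang',np.degrees(np.arctan2(*(m-b)[[1,0]])))
s=[at_z('scene',g(*p),68) for p in((521,197),(497,275))];print('stop sc',np.round(s,1))
p=camera_params('wrist');print(np.round(p['tool_from_camera'],3))
E
```

```text
btn [ 532.9 -103.4   79. ] [ 534.  -104.2   79. ]
corners [[ 822.3   66.3   18. ]
 [ 572.2 -320.3   18. ]
 [ 571.9  230.4   18. ]]
len 460.457861581425 299.33066851167973
ang board 57.10050256791299
ang x side 56.76712425702942
stop [[667.4  39.2  68. ]
 [604.7  75.8  68. ]] 72.60920834987147
dist 191.18426998913714 ang 57.3414481532887
stop sc [[611.2  73.2  68. ]
 [673.1  37.4  68. ]]
[[-1.00000e-03 -9.48000e-01 -3.18000e-01  8.13680e+01]
 [ 1.00000e+00 -1.00000e-03 -0.00000e+00  1.62100e+00]
 [-0.00000e+00 -3.18000e-01  9.48000e-01 -1.43766e+02]
 [ 0.00000e+00  0.00000e+00  0.00000e+00  1.00000e+00]]
```

servo_tool([
  [0,0,0,0,0,0,-0.125],
  [0,0,0,0,0,0,-0.125],
  [0,0,0,0,0,0,-0.125],
  [0,0,0,0,0,0,-0.125],
  [0,0,0,0,0,0,-0.125],
  [0,40,0,0,0,0,0],
  [0,40,0,0,0,0,0],
  [0,40,0,0,0,0,0],
  [0,40,0,0,0,0,0],
  [0,40,0,0,0,0,0],
], force=40)

```text
time: 1.1
tool_pos: [320.8, -383.0, 224.1]
tcp_rot: [-179.4, -0.4, 58.2]
ft_force: [0.5, -0.8, -0.1]
finger_gap: -0.0
```

servo_tool([
  [0,38,3.7,6,0,0,0.01],
  [0,38,3.7,6,0,0,0.01],
  [0,38,3.7,6,0,0,0],
  [0,38,3.7,6,0,0,0],
  [0,38,3.7,6,0,0,0],
  [0,38,3.7,6,0,0,0],
  [0,38,3.7,6,0,0,0],
  [0,38,3.7,6,0,0,0],
  [0,30,3.7,6,0,0,0],
  [0,0,0,0,0,0,0],
])

```text
time: 2.1
tool_pos: [535.3, -101.8, 166.7]
tcp_rot: [-179.2, -0.4, 57.2]
ft_force: [-1.1, 0.3, 0.5]
finger_gap: -0.2
```

Run:
```python
from h import *
s=sense();print(s['time'],s['tool_pos'],s['tcp_rot'],s['ft_force'])
cv2.imwrite('pics/w1.png',snapshot('wrist'))
```

```text
2.1 [ 535.28508312 -101.75517413  166.72973505] [-179.15188561   -0.40639261   57.24680986] [-1.09405326  0.26050182  0.49487271]
```

View pics/w1.png

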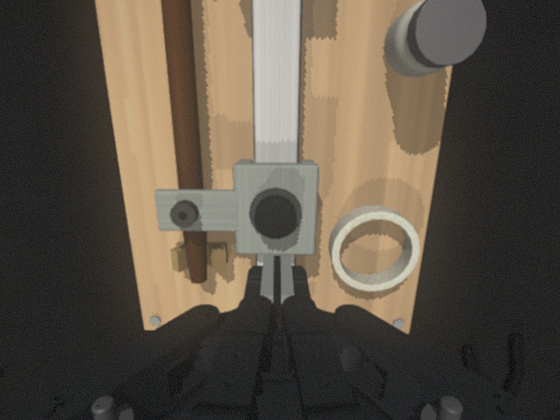

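The wrist view shows the button and collar centred near (276,214), with the carriage square to the view and the rail vertical in it. The fingertips are at about (277,270).

Run:
```python
from h import *
s=sense();T=(s['tool_pos'],s['tcp_rot'])
for z in(66,79):print(at_z('wrist',(276.5,214),z,T).round(1))
for uv in((255,60),(299,60),(258,160),(298,160)):print(at_z('wrist',uv,46,T).round(1))
print(s['time'],T)
im=cv2.imread('pics/w1.png')[150:270,220:340];im=cv2.convertScaleAbs(im,alpha=2.5)
cv2.imwrite('pics/w1c.png',cv2.resize(im,None,fx=5,fy=5,interpolation=cv2.INTER_CUBIC))
```

```text
[ 530.7 -107.8   66. ]
[ 533.4 -104.1   79. ]
[580.9   1.1  46. ]
[609.3 -17.3  46. ]
[539.7 -64.4  46. ]
[568.1 -82.7  46. ]
2.15 (array([ 534.54474514, -102.97940691,  166.97071973]), array([-179.15032522,   -0.35637864,   57.22835666]))
```

View pics/w1c.png

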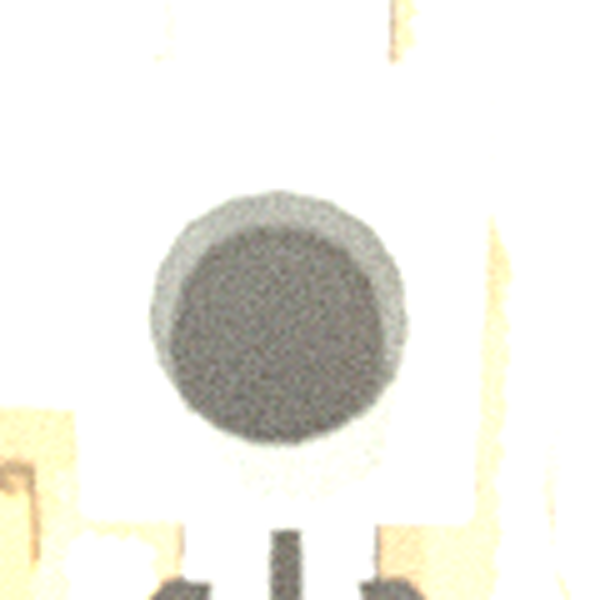

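The cap centre is at crop (278,335), i.e. image (275.6,217), which is within 3 mm of the other estimates. I'll go down to just above it.

servo_tool([
  [0,-1.5,-0.3,20,-0.0148,-0.0063,0],
  [0,-1.5,-0.3,20,0,0,0],
  [0,0,0,20,0,0,0],
  [0,0,0,12,0,0,0],
  [0,0,0,6,0,0,0],
  [0,0,0,0,0,0,0],
])

```text
time: 2.75
tool_pos: [530.6, -108.7, 87.2]
tcp_rot: [179.9, 0.1, 57.1]
ft_force: [-1.0, 0.0, -0.1]
finger_gap: -0.1
```

servo_tool([
  [0,4,0,3,0,0,0],
  [0,0,0,4,0,0,0],
  [0,0,0,2,0,0,0],
  [0,0,0,3,0,0,0],
  [0,0,0,3,0,0,0],
])

```text
time: 3.25
tool_pos: [535.2, -106.1, 75.5]
tcp_rot: [179.6, 0.0, 57.1]
ft_force: [-4.9, 1.5, 6.5]
finger_gap: -0.1
```

servo_tool([
  [0,0,0,2,0,0,0],
  [0,0,0,2,0,0,0],
  [0,0,0,2,0,0,0],
  [0,0,0,1,0,0,0],
])

```text
time: 3.65
tool_pos: [535.5, -105.7, 71.3]
tcp_rot: [179.7, 0.0, 57.2]
ft_force: [-5.2, 2.1, 8.3]
finger_gap: 0.4
```

Run:
```python
from h import *
for i in range(3):
    s=sense();print(s['tool_pos'].round(1),s['tcp_rot'].round(1),s['ft_force'].round(1))
    im=snapshot('wrist')
cv2.imwrite('pics/w2.png',im)
```

```text
[ 535.5 -105.7   71.3] [179.7   0.   57.2] [-5.2  2.1  8.3]
[ 535.5 -105.7   71.4] [179.7   0.   57.2] [-4.3  2.   8.6]
[ 535.5 -105.7   71.4] [179.7   0.   57.1] [-4.9  1.4  9.1]
```

View pics/w2.png

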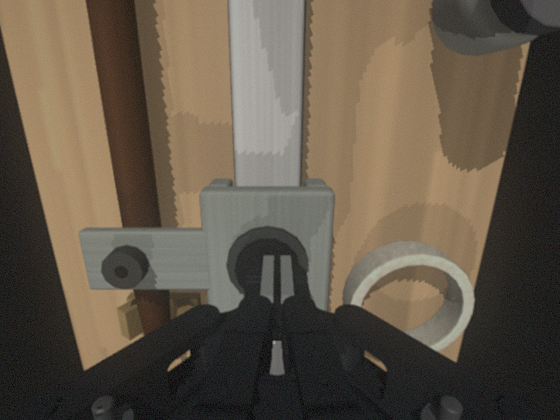

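The shut fingertips rest on the cap inside the dark collar, about 4 mm right of centre. Fx is near -5 N because of this sideways rub. I'll press a little more and check for the bottom.

servo_tool([
  [0,0,-1,2,0,0,0],
  [0,0,-1,2,0,0,0],
])

```text
time: 4.0
tool_pos: [535.8, -105.1, 70.9]
tcp_rot: [179.4, -0.0, 57.2]
ft_force: [-5.2, 2.6, 17.1]
finger_gap: -0.4
```

Bottomed: 17 N at z 70.9. Now I'll slide while keeping the pressure on.

servo_tool([
  [0,3,0,2,0,0,0],
  [0,4,0,2,0,0,0],
  [0,5,0,2,0,0,0],
  [0,5,0,2,0,0,0],
  [0,5,0,2,0,0,0],
])

```text
time: 4.5
tool_pos: [549.4, -84.5, 70.9]
tcp_rot: [179.4, -0.2, 57.2]
ft_force: [-8.9, 3.5, 16.9]
finger_gap: -0.4
```

Run:
```python
from h import *
cv2.imwrite('pics/w3.png',snapshot('wrist'))
```

```text
(no output)
```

View pics/w3.png

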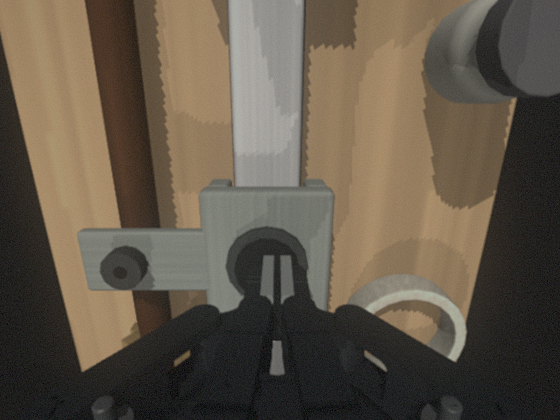

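The carriage moves with the finger (tape and board shifted in view, cap unchanged under the tip). I'll continue with a slight sideways relief.

servo_tool([
  [0,6,-0.8,2,0,0,0],
  [0,6,-0.8,2,0,0,0],
  [0,6,-0.8,2,0,0,0],
  [0,6,-0.8,2,0,0,0],
  [0,6,-0.8,2,0,0,0],
  [0,6,-0.8,2,0,0,0],
  [0,6,-0.8,2,0,0,0],
  [0,6,-0.8,2,0,0,0],
])

```text
time: 5.35
tool_pos: [579.1, -38.4, 71.0]
tcp_rot: [178.6, -0.6, 57.3]
ft_force: [-4.7, 0.8, 11.4]
finger_gap: 0.3
```

servo_tool([
  [0,5,-0.5,3,0.004,-0.002,0],
  [0,6,-0.5,3,0.004,-0.002,0],
  [0,6,-0.5,2.5,0.004,-0.002,0],
  [0,6,-0.5,2.5,0.004,-0.002,0],
  [0,6,-0.5,2.5,0.004,-0.002,0],
  [0,6,-0.5,2.5,0.004,-0.002,0],
  [0,6,-0.5,2.5,0,0,0],
  [0,6,-0.5,2.5,0,0,0],
])

```text
time: 6.15
tool_pos: [610.3, 9.4, 71.0]
tcp_rot: [179.3, -0.6, 57.5]
ft_force: [-7.0, 2.5, 16.0]
finger_gap: 0.1
```

servo_tool([
  [0,3,-0.5,2.5,0,0,0],
  [0,3,-0.5,2.5,0,0,0],
  [0,2.5,-0.5,2.5,0,0,0],
  [0,2.5,-0.5,2.5,0,0,0],
])

```text
time: 6.55
tool_pos: [619.0, 22.7, 70.9]
tcp_rot: [178.9, -0.9, 57.6]
ft_force: [-12.8, -9.1, 19.5]
finger_gap: 0.0
```

Run:
```python
from h import *
cv2.imwrite('pics/w4.png',snapshot('wrist'))
```

```text
(no output)
```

View pics/w4.png

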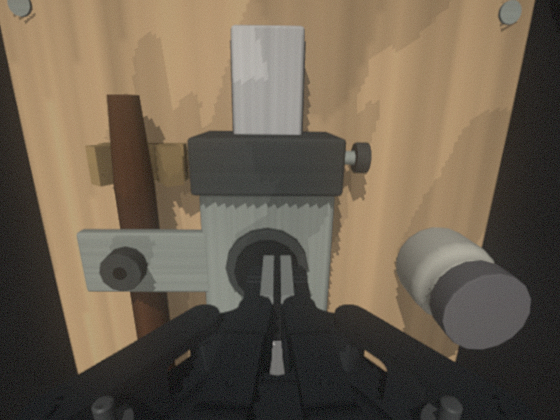

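The carriage's nose meets the stop block (edge at row ~193), and the backward force along the rail jumped to about 14 N. One more short push will confirm it.

servo_tool([
  [0,2.5,0,2.5,0,0,0],
  [0,2.5,0,2.5,0,0,0],
])

```text
time: 6.8
tool_pos: [621.9, 24.5, 70.9]
tcp_rot: [178.8, -0.7, 57.7]
ft_force: [-14.6, -7.1, 19.9]
finger_gap: 0.4
```

servo_tool([
  [0,2,0,-2,0,0,0],
  [0,1,0,-3,0,0,0],
  [0,0,0,-6,0,0,0],
  [0,0,0,-12,0,0,0],
  [0,0,0,-25,0,0,0],
  [0,-5,0,-30,0,0,0],
  [0,-10,0,-20,0,0,0],
  [0,0,0,0,0,0,0],
])

```text
time: 7.6
tool_pos: [613.2, 13.5, 176.6]
tcp_rot: [178.7, -0.6, 57.7]
ft_force: [1.0, 0.9, 0.9]
finger_gap: 0.0
```

Run:
```python
from h import *
s=sense();print(s['time'],s['tool_pos'],s['tcp_rot'],s['ft_force'])
im=snapshot('wrist');cv2.imwrite('pics/w5f.png',im)
im=cv2.convertScaleAbs(im[90:310,130:420],alpha=2)
cv2.imwrite('pics/w5.png',cv2.resize(im,None,fx=2.7,fy=2.7,interpolation=cv2.INTER_CUBIC))
```

```text
7.6 [613.17833803  13.49330289 176.59999509] [178.70471555  -0.59438079  57.71711549] [1.0403127  0.85130245 0.9022867 ]
```

View pics/w5.png

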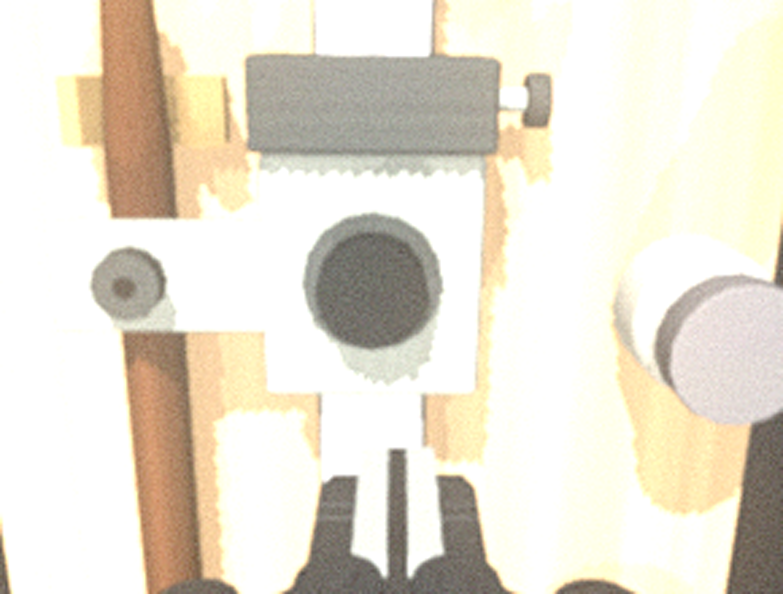

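The button is up (it covers the collar's centre with parallax), the carriage touches the stop edge at crop row ~153, and the rung and jar are in place. Next I'll check the distance from button to stop numerically.

Run:
```python
from h import *
s=sense();T=(s['tool_pos'],s['tcp_rot'])
f=lambda u,v:(130+u/2.7,90+v/2.7)
e=at_z('wrist',f(372,153),68,T);b=at_z('wrist',f(373,290),79,T);c=at_z('wrist',f(373,392),62,T);n=at_z('wrist',f(373,156),62,T)
u=np.array([.543,.840,0])
print('stop-button',(e-b)@u,'stop-rear',(e-c)@u,'nose',(e-n)@u,s['ft_force'],s['time'])
a=cv2.resize(cv2.imread('pics/w5f.png')[130:215,215:320],None,fx=7,fy=7,interpolation=cv2.INTER_CUBIC)
cv2.imwrite('pics/w5c.png',cv2.convertScaleAbs(a,alpha=1.3))
```

```text
stop-button 38.542130658112285 stop-rear 78.15930288709997 nose 1.6168860256082824 [0.20872854 0.51156051 0.61795166] 7.65
```

View pics/w5c.png

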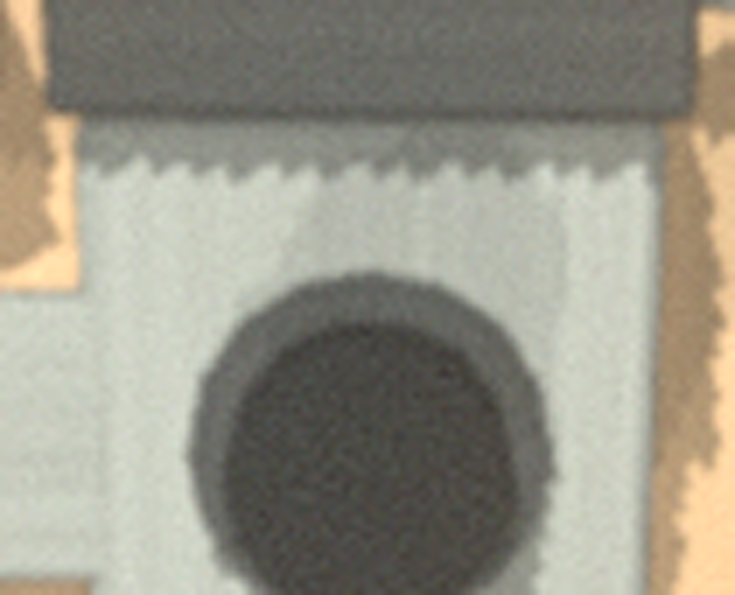

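No gap shows at the seam. The button-to-stop distance measures 38.5 mm against a nominal 40, and stop-to-rear 78 against 80, both within calibration error.

```bash
python3 -c "from bench import *; print(hand_in())"
```

```text
the job is handed in; nothing more can be done
None
```

The carriage is up against the stop block and the button has sprung back up, so it should be locked there. I handed the job in at about 7.7 s.

- **Press:** I pressed the lock button to its bottom with the shut fingertips, at about 17 N and z ≈ 71 mm.
- **Push:** I kept the button down and pushed the carriage about 153 mm along the rail. At the stop the force along the rail jumped to about 14 N. A final 3 mm push seems only to have slid the fingertip on the cap.
- **Release:** I lifted straight off, so nothing is touching it now.

**Last checks:**
- The close-up shows the button up, the nose at the stop with no visible gap, and the rung and jar in place. I saw no contact with anything else, but took no new top or scene view after the release.
- Wrist force was back to about 0.8 N.
- By camera, the button centre is 38.5 mm from the stop face (nominal 40) and the carriage's rear edge is 78 mm from it (nominal 80). I take both differences as within the 2 mm calibration error.
- I did not test the lock by pushing on the carriage after release.

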